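# Lock the tray arm's hinge pin with its spring clip

## Robot

A 6-joint arm with a two-finger parallel gripper is mounted at the origin on a cart in front of the work surface, level with it; the furniture and walls round the work are solid. World frame = base frame: x ahead of the robot, y to its left, z up, the work surface at z = 0. Lengths are in m, angles in degrees, forces in N, time in s.
With the tool pointing down it reaches from about 0.3 to 0.75 m from the base axis. Payload 8.5 kg.
Tool frame: the origin (TCP) lies on the centre line of the jaws, within the pads' length; the fingertips stand 17 mm ahead of it and the grasp point (between the pads) lies 2 mm behind it; z points along the fingers, y is the direction in which the jaws open and shut (so a half turn about z gives the same grasp; the last joint's range is limited). The gripper opens to 85 mm and grips with 20 to 120 N. Pads are 22 mm wide; open, the fingers measure 114 mm over their backs; the gripper's body (76 mm by 85 mm) begins 54 mm behind the grasp point. The pads swing forward as they close: fully open they stand 13 mm farther back than shut.
Start: joints at [61.289, 21.807, 74.336, -0, 83.858, -12.336], TCP at [0.155, 0.528, 0.248] pointing down, gripper open.
Joint ranges: [-178.18, 178.18], [-50.72, 133.34], [12.68, 142.11], [-81.47, 261.47], [9.98, 163.14], [-165.26, 165.26]. Speed limits (degrees/s): [136.94, 136.94, 180, 180, 180, 180].

## Interface

Orientations are given as a 3x3 rotation matrix whose columns are the frame's x, y, z axes.
In Python, from rig import env, imaging, close_job gives the robot as it stands.
- The arm moves only by the tool step_arm, never from a script. Its argument "steps" is one flat list of numbers, 7 for each row, row after row: the opening, from 0 (shut) to 1 (fully open), then the shift along the tool's x, y, z as a fraction of full scale, then the turn, a rotation vector about the tool's x, y, z as a fraction of full scale. A call has 1 to 10 rows; each row is the pose to reach, as a shift and turn from the pose commanded when the call began, along the tool's axes at that moment; what a row does not reach only later rows make up. Full scale, the value 1, is 0.3 m for a shift and 45 degrees for a turn. A row lasts 1/10 s, in which the tool goes at most 50 mm and 8.59 degrees, less where a joint would pass 70% of its speed; a pose out of reach is approached as far as the arm can. A call with a number of a shift or a turn outside -1 to 1 is refused whole. A call with a gripper value outside its range is refused whole. The fingers move at their own pace and stop on an object; "grip_force" is the grip in N (left out, the last holds). Time passes only in rows, so rows that repeat a pose let the fingers close. It gives the time, the measured TCP pose, the force and the opening at its end, in the units of the state.
- env.observe(): the state, without advancing time (a new reading comes with each control period).
- imaging.get_image(name): name is "scene" or "top" or "wrist"; returns (picture, depth): 420x560x3 uint8, blue, green, red; 420x560 float32, m along the optical axis (not along the pixel's ray), 0 where there is no reading.
- imaging.get_calibration(name): a dict with "camera_matrix" (3x3 intrinsics, pixels), "world_from_camera" (4x4, takes a point from camera to world coordinates). Camera axes: x right, y down, z forward; pixel columns grow to the right and rows downward; lengths in m; the calibration is good to about 2 mm. A picture is of the moment at which its call begins: read the wrist's pose just before it. get_calibration takes no time and is no camera call; for the wrist camera it gives the pose at the moment of the call.
- close_job(): hands the job in, once; it reports no verdict.
Trained networks look in the newest picture that a camera, given by its name, has taken for a name from the list of things; names that differ only in an ending like _2 or _b are one class to them, and where a whole thing is asked for, a point or a joint stands for the part that bears it (a point fixed in the world has none). Each returns a list of dicts, best first, with "score" (0 to 1); they miss things now and then, are a little off and sometimes report something else, mostly with a low value. They report only what shows in the picture. A call takes as long as a camera call.
- imaging.spot_in(camera, target): "pixel" ([column, row] in pixels, amid what is visible of it).
- imaging.regions_of(camera, target): "mask" (420x560 bool, what is visible of it) and "pixel" ([column, row] in pixels, amid what is visible of it).
- imaging.pinpoint(camera, target): "pixel" ([column, row] in pixels: a listed point, or the origin of a listed thing).
The state is a dict: "time_s": time; "q": joint angles; "qvel": joint speeds; "joint_efforts": joint torques, N m; "position": TCP position; "tool_rot": TCP orientation; "ft_force": force on the tool from outside, world axes, zero at the start; "wrist_torque": the same for the moment, N m; "grip_width": finger opening in m.
Only numpy, scipy, OpenCV 4.12 (cv2) and the standard library are available. Lean on these libraries where they do the work, as an engineer would, in place of code of your own. Each camera call takes 0.05 s, during which the arm holds its last target.

## Task

One of the two small tray brackets has a hinge pin that is not secured: the cross hole near the pin's free end is empty. Take the spring clip with the yellow grip out of its blue parking block and push its straight leg down through that hole, with the bow going down beside the pin, until the collar sits fully home on the pin and the bow has snapped under it. Then let go of it.

Things in the scene. Friction and masses are not known exactly. Their poses are not given: they have to be found in the camera images.
- clip: Loose 50 g spring clip. Origin: leg axis at underside of its steel collar (28 mm wide); z up. Leg 8 mm round, 50 mm down. Yellow grip 15 to 47 mm above, 34 mm in x, 12 in y, centred. Bow on +x: 24 mm out, nib 27 mm and tail 36 mm below. It stands in a blue block (20 mm in x, 44 in y, top z = 58 mm, 70 mm foot), leg through a hole, collar on top, free to lift: raise it over 50 mm.
- clip_bow (a joint): Bow of the loose clip against its rigid part, rad: 0 relaxed, grows as the bow is sprung away from the leg; 0.03 to 0.09 as the nib passes the widest part of the pin, about 11 mm before the collar is home. Forcing it past takes a downward push of roughly 5 to 10 N; then it snaps in under the pin and reads near 0 again.
- pin_hole (a point): Centre of the empty hole's mouth at the top of the unsecured pin, 66 mm above the worktop, fixed. y: along the pin (level), free end 22 mm to -y; z up. Brass pin, 32 mm round. Hole straight down, 10 mm wide in x, 12 in y, with a funnel top 19 by 20 mm. The clip goes in with its x across the pin, bow on either side; when home its origin is at this point.
- fitted_bracket: The other bracket, whose pin already carries a yellow-gripped clip: leave it. Fixed. Origin on the worktop under its pin's hole, axes as pin_hole. Both brackets alike: grey cheeks 24 to 65 mm to +y of the hole, 72 mm high; between them an aluminium arm to +x with a small steel tray, x 40 to 170 mm, top 72 mm high. The fitted grip's top is 113 mm high.

How it is judged (in metres and radians):
At the end, for the whole second after the job is handed in: The clip stands in the empty pin's cross hole: its collar within 5 mm of the pin's top and within 8 mm of the hole's centre, its leg within 11 degrees of vertical, its bow square across the pin within 28 degrees and sprung back in under the pin (bow joint below 0.05), released and at rest (horizontal distance between clip and pin_hole below 0.008 m and z of clip in the frame of pin_hole below 0.005 m and angle between clip's own z axis and vertical below 0.2 rad and angle between the y axis of clip and the y axis of pin_hole, either way round below 0.5 rad and value of joint clip_bow below 0.05 rad and linear speed of clip below 0.02 m/s); the robot touches nothing.
It also fails if it takes over 38 s, if anything falls off the work surface, if the arm or the gripper's body presses on something with over 40 N, if the wrist force passes 120 N, or if a joint passes its speed limit or range.

## Working session

There is one attempt and no reset: what is moved stays moved. The work goes in short steps, Python scripts to look and compute and a tool call to move; the robot and the scene stay as the last step left them, time stands still between calls to the robot, and variables do not carry over. Pictures are saved under pics/ and viewed, and the job is handed in when it is done.

Besides the shell and the picture viewer there is one more tool, called as a command line: name --argument value ..., lists and objects as JSON in quotes. step_arm: Moves the arm, as the interface text tells. Shift numbers are shares of 0.3 m and turn numbers shares of 45 degrees, none past 1 either way. Its arguments: {"type":"object","properties":{"steps":{"type":"array","items":{"type":"number"}},"grip_force":{"type":"number"}},"required":["steps"]}

```bash
mkdir -p pics; ls; cat > h.py <<'E'
import numpy as np, cv2, pickle
from rig import env, imaging, close_job
def snap(n,f):
    im,d=imaging.get_image(n); c=imaging.get_calibration(n)
    cv2.imwrite(f'pics/{f}.png',im); pickle.dump((im,d,c),open(f'pics/{f}.pkl','wb')); return im,d,c
def load(f): return pickle.load(open(f'pics/{f}.pkl','rb'))
def pts(d,c):
    K=c['camera_matrix'];K=np.array(K);T=np.array(c['world_from_camera'])
    v,u=np.mgrid[:d.shape[0],:d.shape[1]]
    P=np.stack([(u-K[0,2])/K[0,0]*d,(v-K[1,2])/K[1,1]*d,d],-1)
    P=P@T[:3,:3].T+T[:3,3]; P[d==0]=np.nan; return P
E
python3 - <<'E'
from h import *
np.set_printoptions(precision=3,suppress=True)
s=env.observe(); print(s)
for n in ('scene','top'):
    im,d,c=snap(n,n+'1')
    print(n,np.array(c['world_from_camera']),np.array(c['camera_matrix']))
    for t in ('clip','pin_hole','fitted_bracket'):
        print(t,[(r['score'],r['pixel']) for r in imaging.pinpoint(n,t)])
a=cv2.imread('pics/scene1.png');b=cv2.imread('pics/top1.png')
E
```

```text
pics
{'time_s': 0.0, 'q': array([ 61.288,  21.841,  74.387,   0.001,  83.855, -12.335]), 'qvel': array([ 0.063, -0.065,  0.093, -0.   , -0.064,  0.085]), 'joint_efforts': array([ -0.   , -44.846, -23.128,  -0.   ,   0.005,  -0.   ]), 'position': array([0.155, 0.527, 0.248]), 'tool_rot': array([[-0.959,  0.282, -0.001],
       [ 0.282,  0.959, -0.001],
       [ 0.   , -0.001, -1.   ]]), 'ft_force': array([-0.34 ,  0.152, -0.278]), 'wrist_torque': array([-0.024,  0.063, -0.009]), 'grip_width': 0.08543752042969921}
scene [[ 0.702 -0.387  0.598 -0.172]
 [-0.713 -0.387  0.585 -0.609]
 [ 0.005 -0.837 -0.547  0.692]
 [ 0.     0.     0.     1.   ]] [[424.865   0.    273.947]
 [  0.    424.865 210.56 ]
 [  0.      0.      1.   ]]
clip [(0.56, [357.4, 264.4])]
pin_hole [(0.77, [271.1, 198.1])]
fitted_bracket [(0.87, [211.0, 192.0])]
top [[-0.029 -0.995  0.094  0.444]
 [-1.     0.029 -0.003  0.046]
 [ 0.    -0.094 -0.996  0.937]
 [ 0.     0.     0.     1.   ]] [[392.686   0.    281.129]
 [  0.    392.686 209.906]
 [  0.      0.      1.   ]]
clip [(0.67, [400.4, 214.5])]
pin_hole [(0.58, [255.4, 196.7])]
fitted_bracket [(0.93, [148.4, 215.7])]
```

View pics/scene1.png

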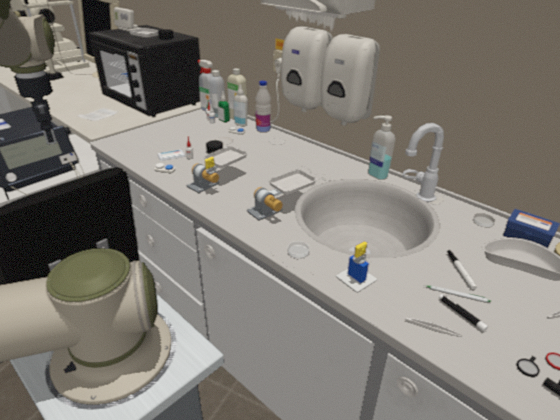

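View pics/top1.png

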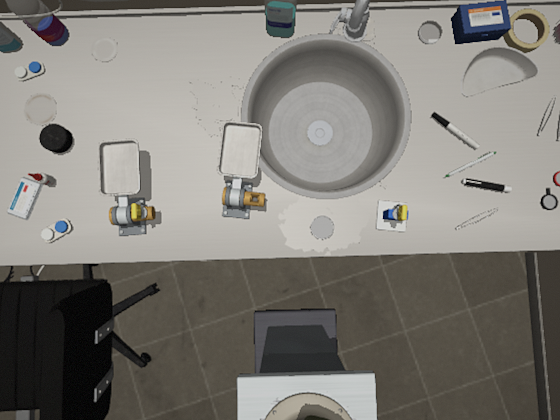

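The fitted bracket is on the left (top ~(130,213)), the empty one is in the middle (hole ~(255,198)), and the clip and block are on the right (~(397,215)). Next I'll measure positions from depth.

```bash
python3 - <<'E'
from h import *
np.set_printoptions(precision=4,suppress=True)
for f in('top1','scene1'):
    im,d,c=load(f);P=pts(d,c)
    def reg(name,x0,x1,y0,y1,zmin):
        m=(P[...,0]>x0)&(P[...,0]<x1)&(P[...,1]>y0)&(P[...,1]<y1)&(P[...,2]>zmin)
        return m
    # yellow / blue / brass segmentation near objects
    hsv=cv2.cvtColor(im,cv2.COLOR_BGR2HSV)
    for name,lo,hi,zmin in(('yellow',(22,120,100),(35,255,255),.05),('blue',(105,120,50),(130,255,255),.01),('brass',(10,90,80),(21,255,255),.02)):
        m=cv2.inRange(hsv,lo,hi)>0
        m&=(P[...,2]>zmin)&(P[...,2]<.14)&(P[...,0]<.5)
        n,l,s,cc=cv2.connectedComponentsWithStats(m.astype(np.uint8))
        for i in range(1,n):
            if s[i,4]>25:
                Q=P[l==i]; print(f,name,cc[i],s[i,4],'med',np.median(Q,0),'lo',np.percentile(Q,3,axis=0),'hi',np.percentile(Q,97,axis=0))
    for n,(u,v) in dict(top1=dict(clip=(400,214),hole=(255,197),fb=(148,216)),scene1=dict(clip=(357,264),hole=(271,198),fb=(211,192)))[f].items():
        print(f,n,P[v,u])
    x,y,w,h=dict(top1=(210,160,210,80),scene1=(180,150,210,150))[f]
    cv2.imwrite(f'pics/{f}z.png',cv2.resize(im[y:y+h,x:x+w],None,fx=3.8,fy=3.8,interpolation=2))
E
```

```text
top1 clip [ 0.5074 -0.2116  0.097 ]
top1 hole [ 0.5658  0.1049 -0.001 ]
top1 fb [0.5218 0.3415 0.0605]
scene1 yellow [356.8333 251.1429] 42 med [ 0.4949 -0.2186  0.0936] lo [ 0.4919 -0.2215  0.0784] hi [ 0.4992 -0.2151  0.1062]
scene1 blue [358.3874 271.7928] 111 med [ 0.4986 -0.2295  0.0375] lo [ 0.4958 -0.2376  0.0135] hi [ 0.4999 -0.2144  0.0586]
scene1 clip [ 0.5009 -0.2205  0.0539]
scene1 hole [0.5543 0.1127 0.0647]
scene1 fb [0.5187 0.3463 0.0012]
```

View pics/top1z.png

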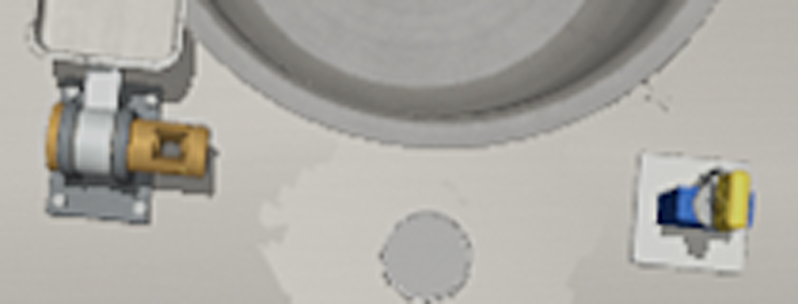

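View pics/scene1z.png

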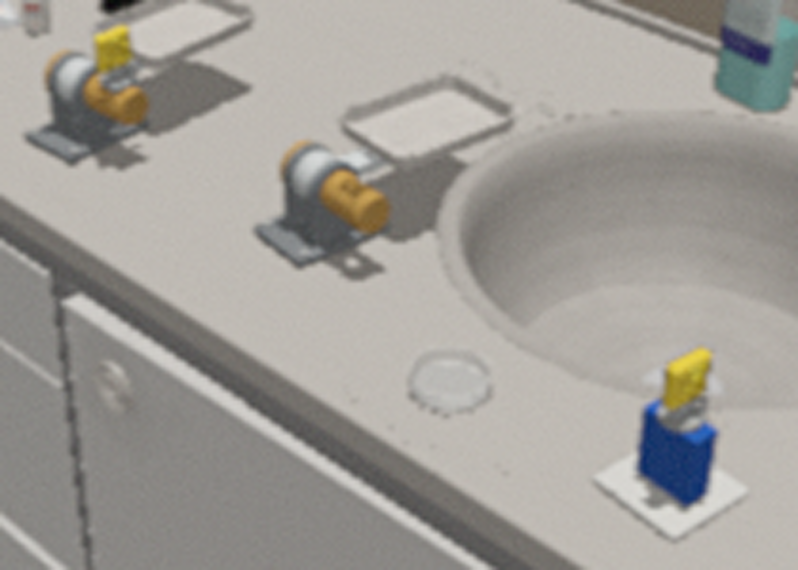

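```bash
cat >> h.py <<'E'
def ray(c,u,v,z):
    K=np.array(c['camera_matrix']);T=np.array(c['world_from_camera'])
    r=T[:3,:3]@np.array([(u-K[0,2])/K[0,0],(v-K[1,2])/K[1,1],1]); o=T[:3,3]
    return o+r*(z-o[2])/r[2]
E
python3 - <<'E'
from h import *
np.set_printoptions(precision=4,suppress=True)
ct=load('top1')[2];cs=load('scene1')[2]
print(ray(ct,254.7,199.5,.066),ray(cs,271.3,199.5,.066),ray(ct,255.4,196.7,.066),ray(cs,271.1,198.1,.066))
im,d,_=load('top1')
P=pts(d,ct); m=(abs(P[...,2]-.1)<.02); m[:,:380]=0;m[:,420:]=0;m[:190]=0;m[240:]=0
print(m.sum(),P[m].mean(0),P[m].min(0),P[m].max(0))
c=imaging.get_calibration('wrist');print(np.array(c['world_from_camera']),c['camera_matrix'])
E
```

```text
[0.5515 0.1015 0.066 ] [0.5477 0.1049 0.066 ] [0.5578 0.0998 0.066 ] [0.5526 0.1106 0.066 ]
137 [ 0.5115 -0.2167  0.1   ] [ 0.495  -0.2253  0.0804] [ 0.5281 -0.2113  0.1099]
[[ 0.2813  0.9112  0.3009  0.0767]
 [ 0.9596 -0.267  -0.0887  0.5505]
 [-0.0005  0.3137 -0.9495  0.373 ]
 [ 0.      0.      0.      1.    ]] [[303.9346   0.     280.4121]
 [  0.     303.9346 214.0495]
 [  0.       0.       1.    ]]
```

step_arm --steps '[1, -0.15, -0.08, 0, 0, 0, -0.1, 1, -0.3, -0.16, 0, 0, 0, -0.2, 1, -0.45, -0.24, 0, 0, 0, -0.3, 1, -0.6, -0.33, 0, 0, 0, -0.365, 1, -0.75, -0.42, 0, 0, 0, -0.365, 1, -0.84, -0.48, 0, 0, 0, -0.365]'

```text
time_s: 1.0
position: [0.3577, 0.3165, 0.2484]
tool_rot: [[-1.0, -0.0, 0.0], [-0.0, 1.0, 0.0], [-0.0, 0.0, -1.0]]
ft_force: [0.5, 1.1, 0.5]
grip_width: 0.0853
```

step_arm --steps '[1, -0.1, -0.12, 0, 0, 0, 0, 1, -0.2, -0.24, 0, 0, 0, 0, 1, -0.3, -0.36, 0, 0, 0, 0, 1, -0.4, -0.48, 0, 0, 0, 0, 1, -0.5, -0.6, 0, 0, 0, 0, 1, -0.56, -0.7, 0, 0, 0, 0, 1, -0.56, -0.7, 0, 0, 0, 0]'

```text
time_s: 1.7
position: [0.5264, 0.1052, 0.2477]
tool_rot: [[-1.0, 0.004, -0.0], [0.004, 1.0, -0.001], [0.0, -0.001, -1.0]]
ft_force: [-0.5, 0.8, 0.1]
grip_width: 0.0854
```

```bash
python3 - <<'E'
from h import *
np.set_printoptions(precision=4,suppress=True)
s=env.observe();print(s['time_s'],s['position'],s['q'])
im,d,c=snap('wrist','w1')
print(np.array(c['world_from_camera']))
print([(r['score'],r['pixel'],ray(c,*r['pixel'],.066)) for r in imaging.pinpoint('wrist','pin_hole')])
E
```

```text
1.7 [0.5264 0.1052 0.2477] [ -1.3197  20.5054  76.484   -0.0429  83.0123 -91.1087]
[[ 0.0016  0.9497  0.3132  0.4437]
 [ 1.     -0.0015 -0.0006  0.1073]
 [-0.0001  0.3132 -0.9497  0.3727]
 [ 0.      0.      0.      1.    ]]
[(0.93, [281.3, 220.6], array([0.5522, 0.108 , 0.066 ]))]
```

View pics/w1.png

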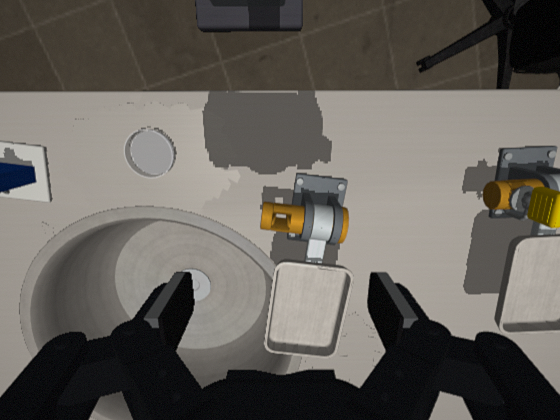

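```bash
python3 - <<'E'
from h import *
np.set_printoptions(precision=4,suppress=True)
im,d,c=load('w1');P=pts(d,c)
cv2.imwrite('pics/w1z.png',cv2.resize(im[165:265,240:365],None,fx=6,fy=6,interpolation=2))
hsv=cv2.cvtColor(im,cv2.COLOR_BGR2HSV)
# base plate & brass orientation
m=cv2.inRange(hsv,(8,90,60),(24,255,255))
m[:, :250]=0;m[:,310:]=0;m[:190]=0;m[245:]=0
m2=cv2.morphologyEx(m,cv2.MORPH_OPEN,np.ones((3,3)))
v,u=np.nonzero(m2);print(u.min(),u.max(),v.min(),v.max())
for uu in range(264,302,4):
    col=np.nonzero(m[:,uu])[0]
    if len(col): print(uu,col.min(),col.max(), np.nanmin(P[200:235,uu,0][np.abs(P[200:235,uu,2]-.05)<.018]), np.nanmax(P[200:235,uu,0][np.abs(P[200:235,uu,2]-.05)<.018]),np.nanmax(P[200:235,uu,2]))
E
```

```text
260 304 202 233
264 202 228 0.5357355773068427 0.564029559185866 0.06698862063446182
268 202 229 0.537254988779583 0.5667110083527037 0.06643091453862798
272 203 230 0.537064532371379 0.5652307725785135 0.06468640351134125
276 203 231 0.5376111394985171 0.5669228201390571 0.06131984219001296
280 204 231 0.5383646308304763 0.5666026431218758 0.06240339932593997
284 204 232 0.538645468930296 0.568488700283846 0.06351655622773855
288 204 232 0.5395556964523464 0.5673338060879556 0.0625587800899266
292 205 232 0.5399908980936878 0.5697255616483559 0.06637066070765063
296 205 233 0.5406369039800611 0.5690965981900514 0.06587520017712689
300 206 233 0.5415438097987367 0.5706310081485935 0.06605528641966985
```

View pics/w1z.png

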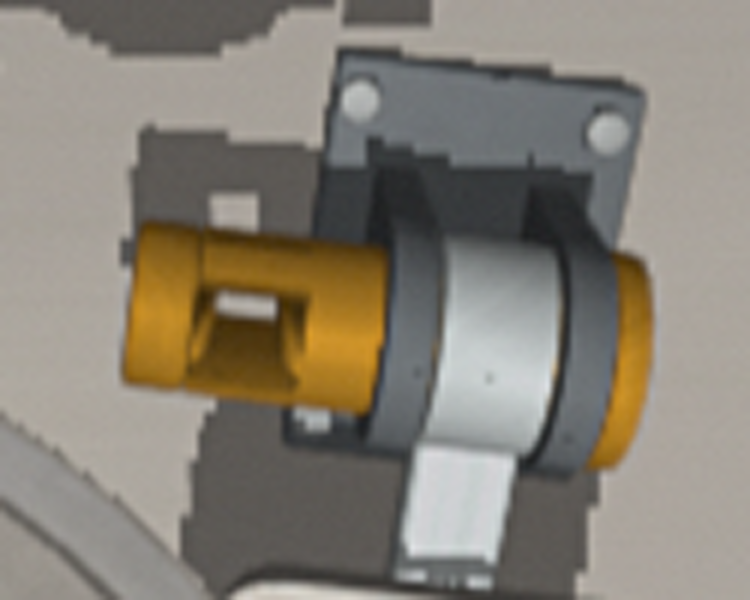

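```bash
python3 - <<'E'
from h import *
np.set_printoptions(precision=4,suppress=True)
im,d,c=load('w1')
# pin edges at z~.05: edge rows mid line
us=np.arange(264,300)
hsv=cv2.cvtColor(im,cv2.COLOR_BGR2HSV)
m=cv2.inRange(hsv,(8,90,60),(24,255,255))
lo=[np.nonzero(m[195:240,u])[0].min()+194.5 for u in us];hi=[np.nonzero(m[195:240,u])[0].max()+195.5 for u in us]
a=np.polyfit(us,lo,1);b=np.polyfit(us,hi,1);print(a,b)
mid=lambda u:(np.polyval(a,u)+np.polyval(b,u))/2
A=ray(c,270,mid(270),.05);B=ray(c,298,mid(298),.05);print(A,B,np.degrees(np.arctan2(B[0]-A[0],B[1]-A[1])))
for u in(280.5,281.7,282.5): print(u,ray(c,u,mid(u),.05)[0],ray(c,u,221.7,.063))
E
```

```text
[  0.1108 172.0568] [  0.136  193.2336]
[0.5523 0.0954 0.05  ] [0.5565 0.1269 0.05  ] 7.518227812001551
280.5 0.5538598871558329 [0.5545 0.1072 0.063 ]
281.7 0.5540375398738668 [0.5545 0.1085 0.063 ]
282.5 0.5541560067960696 [0.5545 0.1093 0.063 ]
```

step_arm --steps '[1, 0.02, -0.16, 0, 0, 0, 0, 1, 0.04, -0.32, 0, 0, 0, 0, 1, 0.06, -0.48, 0, 0, 0, 0, 1, 0.08, -0.64, 0, 0, 0, 0, 1, 0.1, -0.8, 0, 0, 0, 0, 1, 0.12, -0.96, 0, 0, 0, 0, 1, 0.12, -1, 0, 0, 0, 0, 1, 0.12, -1, 0, 0, 0, 0]'

```text
time_s: 2.6
position: [0.4886, -0.1917, 0.2483]
tool_rot: [[-1.0, 0.0, 0.0], [0.0, 1.0, 0.0], [-0.0, 0.0, -1.0]]
ft_force: [0.1, 0.8, -0.3]
grip_width: 0.0855
```

```bash
python3 - <<'E'
from h import *
np.set_printoptions(precision=4,suppress=True)
s=env.observe();print(s['time_s'],s['position'],s['q'])
im,d,c=snap('wrist','w2')
print(np.array(c['world_from_camera']))
print([(r['score'],r['pixel'],ray(c,*r['pixel'],.058)) for r in imaging.pinpoint('wrist','clip')])
E
```

```text
2.6 [ 0.4886 -0.1917  0.2483] [ -34.3639   19.2783   78.2857    0.0139   82.4419 -124.3386]
[[-0.0017  0.9495  0.3137  0.4071]
 [ 1.      0.0015  0.001  -0.1904]
 [ 0.0005  0.3137 -0.9495  0.3731]
 [ 0.      0.      0.      1.    ]]
[(0.64, [258.3, 213.0], array([ 0.51  , -0.2142,  0.058 ]))]
```

View pics/w2.png

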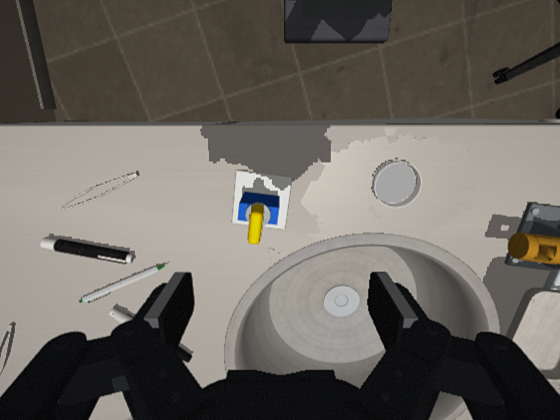

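```bash
python3 - <<'E'
from h import *
np.set_printoptions(precision=4,suppress=True)
im,d,c=load('w2');P=pts(d,c)
cv2.imwrite('pics/w2z.png',cv2.resize(im[165:255,220:310],None,fx=6.6,fy=6.6,interpolation=2))
hsv=cv2.cvtColor(im,cv2.COLOR_BGR2HSV)
for nm,lo,hi in(('yel',(20,110,60),(36,255,255)),('blue',(100,110,30),(130,255,255))):
    m=cv2.inRange(hsv,lo,hi);m[:165]=0;m[255:]=0;m[:,:220]=0;m[:,310:]=0
    v,u=np.nonzero(m); print(nm,len(u),u.min(),u.max(),v.min(),v.max(),cv2.minAreaRect(np.stack([u,v],1).astype(np.float32)))
    Q=P[m>0];
    zt=.105 if nm=='yel' else .058
    Q=Q[abs(Q[:,2]-zt)<(.004 if nm=='yel' else .003)]; print(len(Q),'top z',np.median(Q[:,2]),'c',Q.mean(0),'lo',Q.min(0),'hi',Q.max(0))
    r=cv2.minAreaRect((Q[:,:2]*1000).astype(np.float32));print(r)
E
```

```text
yel 498 248 263 204 243 ((255.2184295654297, 223.64334106445312), (13.670425415039062, 39.6676025390625), 6.709836959838867)
361 top z 0.10368964524173996 c [ 0.51   -0.2146  0.1036] lo [ 0.4945 -0.2215  0.101 ] hi [ 0.526  -0.2075  0.1059]
((510.41864013671875, -214.697998046875), (11.856876373291016, 31.939905166625977), 83.03256225585938)
blue 668 238 278 192 224 ((258.484619140625, 207.62310791015625), (39.815147399902344, 28.403953552246094), 7.125016689300537)
282 top z 0.05717223998233498 c [ 0.5103 -0.2148  0.0572] lo [ 0.4989 -0.2369  0.0551] hi [ 0.5227 -0.1927  0.0609]
((511.0389099121094, -214.8257293701172), (43.48697280883789, 19.593502044677734), 82.56785583496094)
```

View pics/w2z.png

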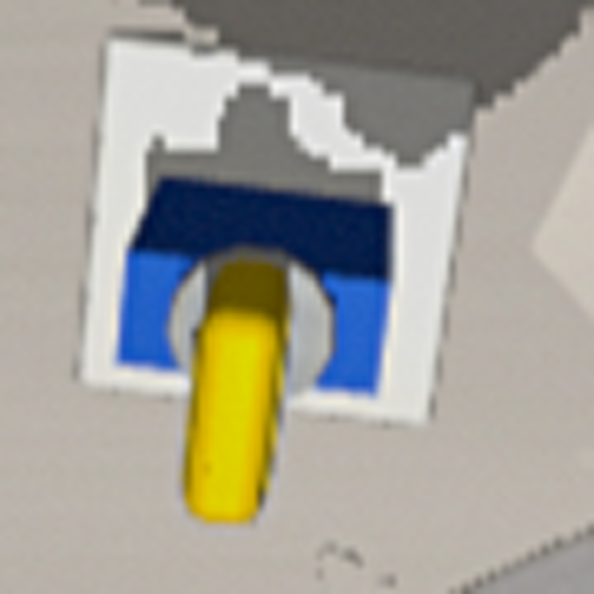

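step_arm --steps '[1, -0.073, -0.077, 0.1, 0, 0, 0.08, 1, -0.073, -0.077, 0.25, 0, 0, 0.16, 1, -0.073, -0.077, 0.3, 0, 0, 0.16, 1, -0.073, -0.077, 0.3, 0, 0, 0.16, 1, -0.073, -0.077, 0.3, 0, 0, 0.16]'

```text
time_s: 3.2
position: [0.5113, -0.2132, 0.1593]
tool_rot: [[-0.992, 0.122, 0.001], [0.122, 0.992, -0.001], [-0.001, -0.0, -1.0]]
ft_force: [0.1, 0.0, -0.3]
grip_width: 0.0856
```

```bash
python3 - <<'E'
from h import *
np.set_printoptions(precision=4,suppress=True)
s=env.observe();print(s['time_s'],s['position'],s['tool_rot'])
im,d,c=snap('wrist','w3');P=pts(d,c)
hsv=cv2.cvtColor(im,cv2.COLOR_BGR2HSV)
m=cv2.inRange(hsv,(20,110,60),(36,255,255))>0
m&=abs(P[...,2]-.105)<.004
Q=P[m];r=cv2.minAreaRect((Q[:,:2]*1000).astype(np.float32));print(len(Q),np.median(Q[:,2]),r)
E
```

```text
3.2 [ 0.5113 -0.2132  0.1593] [[-0.9925  0.1223  0.001 ]
 [ 0.1223  0.9925 -0.0005]
 [-0.0011 -0.0004 -1.    ]]
783 0.10411133538121276 ((510.3609619140625, -216.5568389892578), (11.712297439575195, 32.21236038208008), 82.16569519042969)
```

View pics/w3.png

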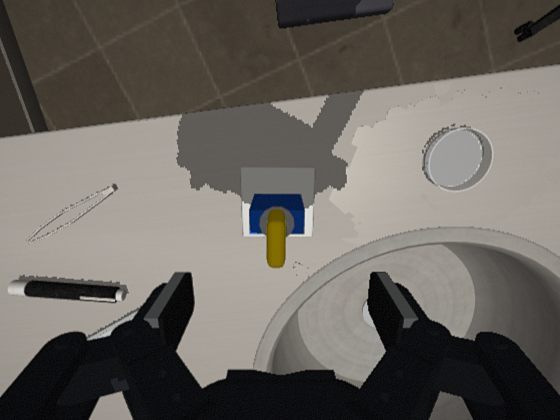

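step_arm --steps '[1, 0, -0.01, 0.08, 0, 0, 0, 1, 0, -0.01, 0.16, 0, 0, 0, 1, 0, -0.01, 0.2, 0, 0, 0, 1, 0, -0.01, 0.224, 0, 0, 0, 1, 0, -0.01, 0.224, 0, 0, 0, 0.4, 0, -0.01, 0.224, 0, 0, 0, 0.2, 0, -0.01, 0.224, 0, 0, 0]' --grip_force 60

```text
time_s: 3.95
position: [0.5106, -0.2177, 0.0921]
tool_rot: [[-0.992, 0.124, 0.001], [0.124, 0.992, -0.001], [-0.002, -0.001, -1.0]]
ft_force: [-0.4, -0.3, 0.1]
grip_width: 0.0588
```

step_arm --steps '[0, 0, 0, 0, 0, 0, 0, 0, 0, 0, 0, 0, 0, 0, 0, 0, 0, 0, 0, 0, 0, 0, 0, 0, 0, 0, 0, 0, 0, 0, 0, 0, 0, 0, 0]' --grip_force 60

```text
time_s: 4.45
position: [0.5103, -0.2175, 0.0913]
tool_rot: [[-0.992, 0.124, 0.0], [0.124, 0.992, -0.0], [-0.0, -0.0, -1.0]]
ft_force: [-1.4, 0.8, 2.6]
grip_width: 0.0111
```

step_arm --steps '[0, 0, 0, -0.06, 0, 0, 0, 0, 0, 0, -0.12, 0, 0, 0, 0, 0, 0, -0.2, 0, 0, 0, 0, 0, 0, -0.3, 0, 0, 0, 0, 0, 0, -0.36, 0, 0, 0, 0, 0, 0, -0.36, 0, 0, 0, 0, 0, 0, -0.36, 0, 0, 0]'

```text
time_s: 5.15
position: [0.5099, -0.2173, 0.1983]
tool_rot: [[-0.992, 0.124, -0.001], [0.124, 0.992, 0.001], [0.001, 0.0, -1.0]]
ft_force: [0.1, -0.1, -0.9]
grip_width: 0.011
```

```bash
python3 - <<'E'
from h import *
np.set_printoptions(precision=4,suppress=True)
s=env.observe();print(s['time_s'],s['position'],s['grip_width'],s['ft_force'])
im,d,c=snap('wrist','w4')
im2,d2,c2=snap('scene','s4')
cv2.imwrite('pics/j4.png',np.vstack([im[120:420,130:430],im2[150:300,260:460].repeat(2,0).repeat(2,1)[:, :300]]))
for n in('wrist','scene'):
    print([(r['score'],r['pixel']) for r in imaging.pinpoint(n,'clip')])
E
```

```text
5.15 [ 0.5099 -0.2173  0.1983] 0.010953448103787549 [ 0.0752 -0.1117 -0.8599]
[]
[(0.74, [363.1, 222.9])]
```

View pics/w4.png

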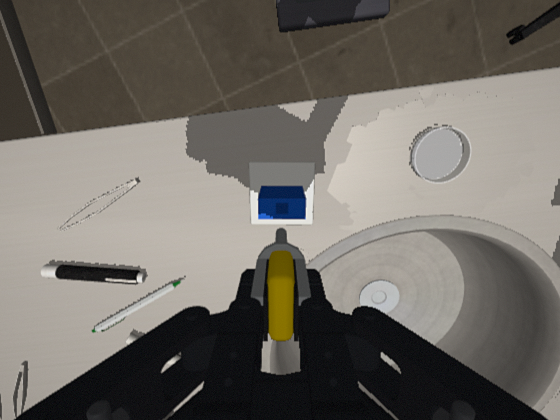

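View pics/s4.png

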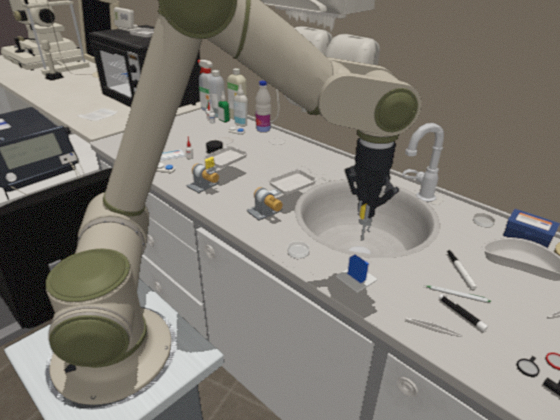

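```bash
python3 - <<'E'
from h import *
np.set_printoptions(precision=4,suppress=True)
im,d,c=load('w4');P=pts(d,c)
cv2.imwrite('pics/w4z.png',cv2.resize(im[215:375,220:340],None,fx=4.5,fy=4.5,interpolation=2))
for v in range(228,262,4): print(v,P[v,281],P[v,276],P[v,286])
T=np.array(c['world_from_camera'])
s=[0.5099,-0.2173,0.1983]
for u,v in((281,229),(281,236)): print(ray(c,u,v,.115))
E
```

```text
228 [ 0.5062 -0.2162  0.1181] [ 0.5504 -0.2271 -0.0008] [ 0.5519 -0.2158 -0.0011]
232 [ 0.507  -0.2163  0.124 ] [ 0.5082 -0.2201  0.1198] [ 0.5092 -0.213   0.1195]
236 [ 0.5062 -0.2163  0.1333] [ 0.5076 -0.2199  0.1287] [ 0.5085 -0.2131  0.1286]
240 [ 0.5063 -0.2163  0.1397] [ 0.5075 -0.2198  0.1361] [ 0.509  -0.2132  0.1345]
244 [ 0.4973 -0.2153  0.1668] [ 0.4968 -0.218   0.1672] [ 0.4975 -0.2125  0.1672]
248 [ 0.4993 -0.2155  0.1678] [ 0.4989 -0.2183  0.1679] [ 0.4997 -0.2128  0.1676]
252 [ 0.4938 -0.2149  0.1846] [ 0.4938 -0.2174  0.184 ] [ 0.4948 -0.2125  0.1833]
256 [ 0.4936 -0.2149  0.1894] [nan nan nan] [ 0.4948 -0.2125  0.1877]
260 [ 0.4938 -0.2149  0.1934] [ 0.4937 -0.2173  0.193 ] [ 0.4942 -0.2126  0.1931]
[ 0.5082 -0.2165  0.115 ]
[ 0.5136 -0.2171  0.115 ]
```

View pics/w4z.png

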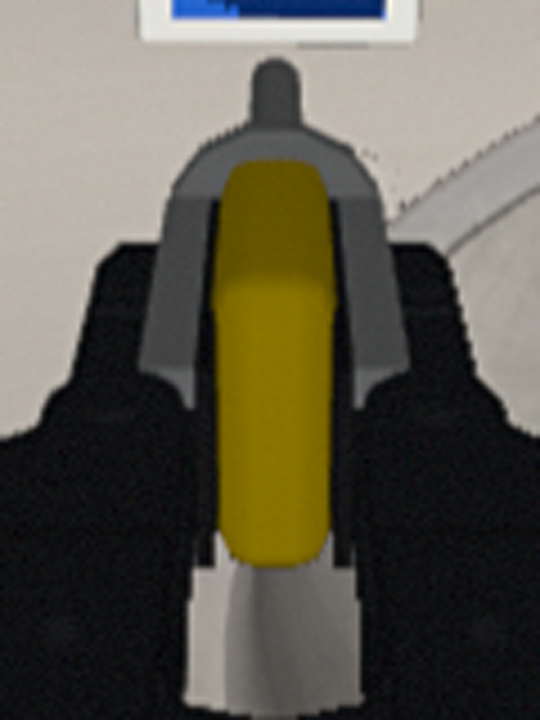

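step_arm --steps '[0, 0, 0.14, 0, 0, 0, 0, 0, 0, 0.28, 0, 0, 0, 0, 0, 0, 0.42, 0, 0, 0, 0, 0, 0, 0.56, 0, 0, 0, 0, 0, 0, 0.7, 0, 0, 0, 0, 0, -0.005, 0.84, 0, 0, 0, 0, 0, -0.01, 0.9, 0, 0, 0, 0, 0, -0.01, 0.9, 0, 0, 0, 0]'

```text
time_s: 6.15
position: [0.5467, 0.0523, 0.1984]
tool_rot: [[-0.993, 0.121, -0.001], [0.121, 0.993, 0.0], [0.001, 0.0, -1.0]]
ft_force: [-0.2, -0.9, -0.5]
grip_width: 0.0111
```

step_arm --steps '[0, 0, 0.1, 0, 0, 0, 0, 0, 0, 0.17, 0, 0, 0, 0, 0, 0, 0.19, 0, 0, 0, 0, 0, 0, 0.19, 0, 0, 0, 0, 0, 0, 0.19, 0, 0, 0, 0, 0, 0, 0.19, 0, 0, 0, 0]'

```text
time_s: 6.75
position: [0.5539, 0.1055, 0.1991]
tool_rot: [[-0.992, 0.126, -0.0], [0.126, 0.992, -0.0], [0.0, -0.0, -1.0]]
ft_force: [0.1, 0.0, -0.5]
grip_width: 0.011
```

```bash
python3 - <<'E'
from h import *
np.set_printoptions(precision=4,suppress=True)
s=env.observe();print(s['time_s'],s['position'],s['tool_rot'],s['qvel'],s['grip_width'],s['ft_force'])
im,d,c=snap('wrist','w5');P=pts(d,c)
im2,d2,c2=snap('scene','s5')
cv2.imwrite('pics/w5z.png',cv2.resize(im[150:300,200:360],None,fx=4.5,fy=4.5,interpolation=2))
cv2.imwrite('pics/s5z.png',cv2.resize(im2[120:240,210:340],None,fx=5,fy=5,interpolation=2))
for v in range(200,262,4): print(v,P[v,276],P[v,281],P[v,286])
for n in('wrist','scene'):
    print([(r['score'],r['pixel']) for r in imaging.pinpoint(n,'pin_hole')])
E
```

```text
6.75 [0.5539 0.1055 0.1991] [[-0.9921  0.1258 -0.0002]
 [ 0.1258  0.9921 -0.0002]
 [ 0.0002 -0.0003 -1.    ]] [ 0.2022 -0.0674 -0.1943  0.0862 -0.0403  0.1173] 0.011013648961582526 [ 0.0734  0.0243 -0.4574]
200 [0.5453 0.1027 0.0616] [0.5456 0.1071 0.0624] [0.5463 0.1116 0.0622]
204 [ 0.567   0.099  -0.0006] [ 0.5677  0.1045 -0.0005] [0.5682 0.11   0.    ]
208 [0.5597 0.1005 0.0388] [0.5612 0.1052 0.0357] [0.5617 0.1102 0.0361]
212 [0.5599 0.1006 0.0507] [0.5607 0.1053 0.0502] [0.5613 0.11   0.0503]
216 [0.5619 0.1005 0.0568] [0.5624 0.1051 0.0569] [0.563  0.1096 0.0569]
220 [0.5642 0.1002 0.0614] [0.5653 0.1047 0.0598] [0.5656 0.1093 0.0605]
224 [ 0.591   0.0958 -0.0019] [ 0.5917  0.1015 -0.002 ] [ 0.5924  0.1071 -0.002 ]
228 [ 0.5952  0.0953 -0.0002] [0.5503 0.1065 0.1199] [0.596  0.1066 0.0013]
232 [0.5517 0.1027 0.1232] [0.5511 0.1064 0.1258] [0.5533 0.1097 0.1212]
236 [0.5521 0.1028 0.1296] [0.5506 0.1064 0.1342] [0.5534 0.1096 0.1285]
240 [0.5519 0.1029 0.1371] [0.5509 0.1064 0.1404] [0.5535 0.1094 0.1352]
244 [0.5411 0.1048 0.1683] [0.5414 0.1075 0.1684] [0.5418 0.1103 0.1683]
248 [0.5432 0.1045 0.169 ] [0.5441 0.1072 0.1678] [0.5443 0.11   0.1681]
252 [0.5373 0.1055 0.1867] [0.5384 0.1079 0.185 ] [0.538  0.1104 0.1866]
256 [0.5379 0.1055 0.1899] [0.5377 0.108  0.1911] [0.5389 0.1103 0.1891]
260 [0.5378 0.1056 0.1944] [0.5385 0.1078 0.1936] [0.5386 0.1102 0.1941]
[(0.91, [280.4, 210.8])]
[(0.74, [271.5, 194.8])]
```

View pics/w5z.png

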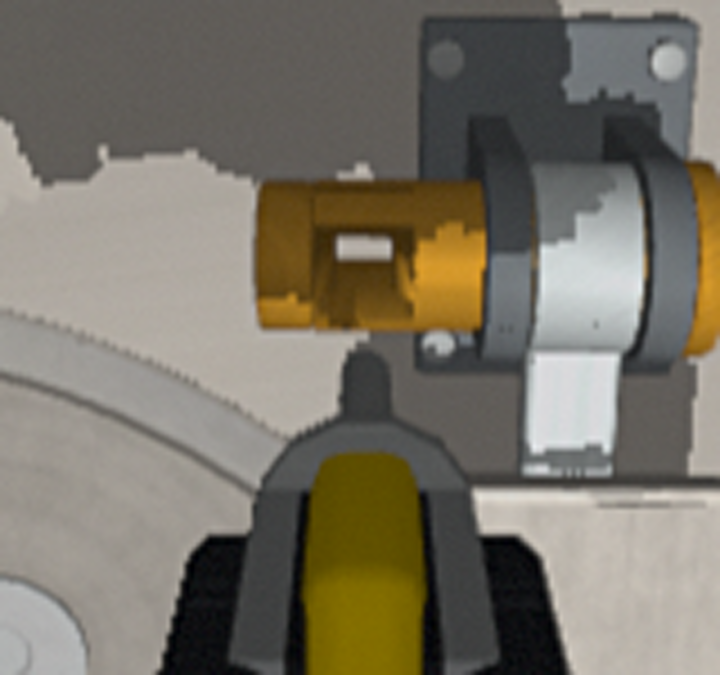

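View pics/s5z.png

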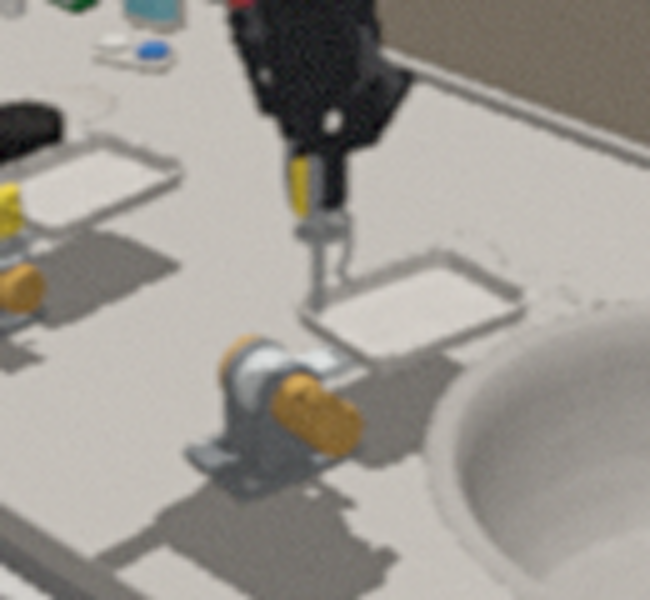

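```bash
python3 - <<'E'
from h import *
np.set_printoptions(precision=4,suppress=True)
im,d,c=load('w5');P=pts(d,c)
T=np.array(c['world_from_camera']);print(T)
hsv=cv2.cvtColor(im,cv2.COLOR_BGR2HSV)
m=cv2.inRange(hsv,(8,80,40),(24,255,255))
us=np.arange(259,306)
lo=[];hi=[]
for u in us:
    r=np.nonzero(m[180:226,u])[0]; lo.append(r.min()+179.5);hi.append(r.max()+180.5)
a=np.polyfit(us,lo,1);b=np.polyfit(us,hi,1);print(a,b)
mid=lambda u:(np.polyval(a,u)+np.polyval(b,u))/2
print(us[0],us[-1],ray(c,281,mid(281),.05), mid(281))
print('funnel',ray(c,280.7,209.3,.063), 'net',ray(c,280.4,210.8,.066))
# pin top band from depth: fit circle across pin using points
R=T[:3,:3]
Q=P[185:226,255:308].reshape(-1,3);Q=Q[(Q[:,2]>.052)&(Q[:,2]<.075)]
yh=np.array([.126,.992]);xh=np.array([.992,-.126]);xx=Q[:,:2]@xh;yy=Q[:,:2]@yh
from scipy.optimize import least_squares
sel=(yy<.5)
f=lambda p:np.hypot(xx-p[0],Q[:,2]-p[1])-.016
r=least_squares(f,[.53,.05],loss='soft_l1',f_scale=.001);print(r.x)
print('leg xh', np.array([.5548,.1064])@xh,np.array([.5548,.1064])@yh,'funnel',ray(c,280.7,209.3,.063)[:2]@xh,ray(c,280.7,209.3,.063)[:2]@yh)
# leg circle fit
L=P[230:242,274:289].reshape(-1,3);L=L[(L[:,2]>.117)&(L[:,2]<.15)]
lx=L[:,:2]@xh;ly=L[:,:2]@yh
g=lambda p:np.hypot(lx-p[0],ly-p[1])-.004
print(len(L),least_squares(g,[lx.mean()+.003,ly.mean()],loss='soft_l1',f_scale=.0005).x, L[:,2].min())
print('free end y', np.percentile(yy,[0,1,3]))
E
```

```text
[[ 0.125   0.9421  0.3112  0.473 ]
 [ 0.9922 -0.1186 -0.0395  0.1159]
 [-0.0003  0.3137 -0.9495  0.3238]
 [ 0.      0.      0.      1.    ]]
[  0.  189.5] [  0.0204 217.3992]
259 305 [0.5552 0.106  0.05  ] 206.308973172988
funnel [0.554  0.1058 0.063 ] net [0.5545 0.1055 0.066 ]
[0.5378 0.0486]
leg xh 0.5369552 0.1754536 funnel 0.5362728704620179 0.17478474286140125
131 [0.5369 0.1749] 0.11956062337907675
free end y [0.153  0.1535 0.1544]
```

step_arm --steps '[0, 0, 0, 0.05, 0, 0, 0, 0, 0, 0, 0.1, 0, 0, 0, 0, 0, 0, 0.14, 0, 0, 0, 0, 0, 0, 0.16, 0, 0, 0, 0, 0, 0, 0.18, 0, 0, 0, 0, 0, 0, 0.2, 0, 0, 0, 0, 0, 0, 0.2, 0, 0, 0]' --grip_force 80

```text
time_s: 7.65
position: [0.5537, 0.1066, 0.1386]
tool_rot: [[-0.992, 0.124, -0.001], [0.124, 0.992, -0.0], [0.001, -0.0, -1.0]]
ft_force: [-0.1, -0.7, -1.0]
grip_width: 0.0108
```

```bash
python3 - <<'E'
from h import *
np.set_printoptions(precision=4,suppress=True)
s=env.observe();print(s['time_s'],s['position'],s['grip_width'],s['ft_force'],s['wrist_torque'])
im,d,c=snap('wrist','w6')
im2,d2,c2=snap('scene','s6')
a=cv2.resize(im[150:300,200:360],None,fx=2.5,fy=2.5,interpolation=2);b=cv2.resize(im2[130:250,210:338],None,fx=3.125,fy=3.125,interpolation=2)
cv2.imwrite('pics/j6.png',np.hstack([a,b]))
E
```

```text
7.65 [0.5537 0.1066 0.1386] 0.010815632627563658 [-0.0827 -0.7444 -0.9746] [-0.0208  0.023   0.0557]
```

View pics/j6.png

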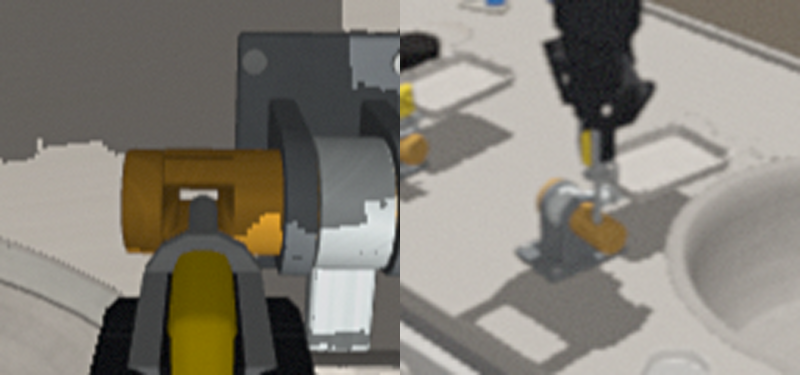

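step_arm --steps '[0, 0, -0.004, 0.02, 0, 0, 0, 0, 0, -0.004, 0.045, 0, 0, 0, 0, 0, -0.004, 0.067, 0, 0, 0, 0, 0, -0.004, 0.067, 0, 0, 0]'

```text
time_s: 8.15
position: [0.555, 0.1052, 0.1185]
tool_rot: [[-0.992, 0.125, 0.003], [0.125, 0.992, -0.0], [-0.003, 0.0, -1.0]]
ft_force: [5.6, -1.2, -1.2]
grip_width: 0.0105
```

step_arm --steps '[0, 0, 0, 0.01, 0, 0, 0, 0, 0, 0, 0.02, 0, 0, 0, 0, 0, 0, 0.03, 0, 0, 0, 0, 0, 0, 0.03, 0, 0, 0]'

```text
time_s: 8.55
position: [0.5552, 0.1052, 0.1097]
tool_rot: [[-0.992, 0.125, 0.004], [0.125, 0.992, -0.0], [-0.004, 0.0, -1.0]]
ft_force: [9.4, -1.4, -5.6]
grip_width: 0.0108
```

```bash
python3 - <<'E'
from h import *
np.set_printoptions(precision=4,suppress=True)
s=env.observe();print(s['time_s'],s['position'],s['grip_width'],s['ft_force'],s['wrist_torque'])
im,d,c=snap('wrist','w7')
im2,d2,c2=snap('scene','s7')
a=cv2.resize(im[150:300,200:360],None,fx=2.5,fy=2.5,interpolation=2);b=cv2.resize(im2[130:250,210:338],None,fx=3.125,fy=3.125,interpolation=2)
cv2.imwrite('pics/j7.png',np.hstack([a,b]))
E
```

```text
8.55 [0.5552 0.1052 0.1097] 0.010752421470655589 [ 9.358  -1.3742 -5.5988] [-0.1299 -1.9549 -0.0003]
```

View pics/j7.png

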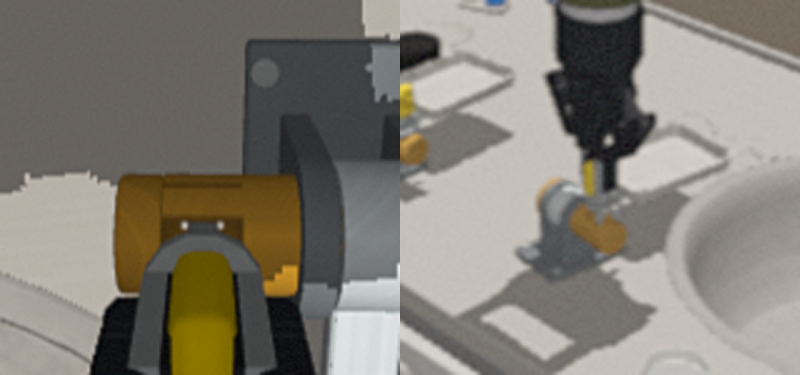

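step_arm --steps '[0, -0.004, 0, 0.01, 0, 0, 0, 0, -0.004, 0, 0.02, 0, 0, 0, 0, -0.004, 0, 0.026, 0, 0, 0, 0, -0.004, 0, 0.026, 0, 0, 0]'

```text
time_s: 9.05
position: [0.5549, 0.1052, 0.1012]
tool_rot: [[-0.992, 0.125, -0.001], [0.125, 0.992, -0.0], [0.001, -0.0, -1.0]]
ft_force: [6.0, -0.5, -6.6]
grip_width: 0.0108
```

step_arm --steps '[0, -0.002, 0, 0.005, 0, 0, 0, 0, -0.004, 0, 0.008, 0, 0, 0, 0, -0.004, 0, 0.008, 0, 0, 0]'

```text
time_s: 9.35
position: [0.5552, 0.1053, 0.0994]
tool_rot: [[-0.992, 0.124, -0.003], [0.124, 0.992, 0.0], [0.003, -0.0, -1.0]]
ft_force: [-0.5, 0.2, -1.1]
grip_width: 0.0106
```

```bash
python3 - <<'E'
from h import *
np.set_printoptions(precision=4,suppress=True)
s=env.observe();print(s['time_s'],s['position'],s['grip_width'],s['ft_force'],s['wrist_torque'])
im,d,c=snap('wrist','w8')
im2,d2,c2=snap('scene','s8')
a=cv2.resize(im[150:300,200:360],None,fx=2.5,fy=2.5,interpolation=2);b=cv2.resize(im2[130:250,210:338],None,fx=3.125,fy=3.125,interpolation=2)
cv2.imwrite('pics/j8.png',np.hstack([a,b]))
E
```

```text
9.35 [0.5552 0.1053 0.0994] 0.01062355937978696 [-0.5265  0.225  -1.0655] [-0.0426  0.0702 -0.0766]
```

View pics/j8.png

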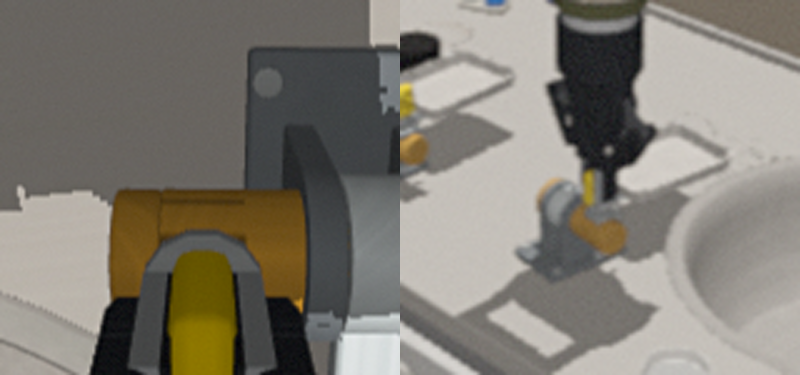

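step_arm --steps '[0, 0, 0, 0.003, 0, 0, 0, 0, 0, 0, 0.006, 0, 0, 0, 0, 0, 0, 0.006, 0, 0, 0]'

```text
time_s: 9.75
position: [0.5558, 0.1052, 0.0991]
tool_rot: [[-0.992, 0.124, 0.0], [0.124, 0.992, -0.0], [-0.0, -0.0, -1.0]]
ft_force: [-5.3, 0.2, 10.8]
grip_width: 0.0108
```

step_arm --steps '[0, 0, 0, -0.005, 0, 0, 0, 0.3, 0, 0, -0.005, 0, 0, 0, 0.5, 0, 0, -0.005, 0, 0, 0, 0.5, 0, 0, -0.005, 0, 0, 0, 0.5, 0, 0, -0.005, 0, 0, 0, 0.5, 0, 0, -0.005, 0, 0, 0]'

```text
time_s: 10.35
position: [0.5561, 0.1051, 0.0994]
tool_rot: [[-0.992, 0.124, -0.0], [0.124, 0.992, 0.0], [0.0, -0.0, -1.0]]
ft_force: [0.1, -0.4, -0.0]
grip_width: 0.0427
```

```bash
python3 - <<'E'
from h import *
np.set_printoptions(precision=4,suppress=True)
s=env.observe();print(s['time_s'],s['position'],s['grip_width'],s['ft_force'],s['wrist_torque'])
im,d,c=snap('wrist','w9');cv2.imwrite('pics/w9z.png',im[130:420,130:430])
E
```

```text
10.35 [0.5561 0.1051 0.0994] 0.04271242699461759 [ 0.1041 -0.3743 -0.0328] [0.0072 0.0358 0.0071]
```

View pics/w9z.png

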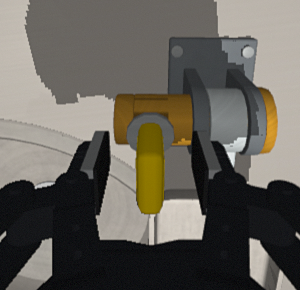

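The jaws are open and clear of the grip on both sides. I'll retreat straight up.

step_arm --steps '[0.5, 0, 0, -0.1, 0, 0, 0, 0.5, 0, 0, -0.22, 0, 0, 0, 0.5, 0, 0, -0.35, 0, 0, 0, 0.5, 0, 0, -0.48, 0, 0, 0, 0.5, 0, 0, -0.5, 0, 0, 0, 0.5, 0, 0, -0.5, 0, 0, 0]'

```text
time_s: 11.0
position: [0.5563, 0.1051, 0.2504]
tool_rot: [[-0.992, 0.124, 0.002], [0.124, 0.992, -0.0], [-0.002, 0.0, -1.0]]
ft_force: [-0.6, 0.1, -0.3]
grip_width: 0.0426
```

step_arm --steps '[0.5, 0.2, 0, 0, 0, 0, 0, 0.5, 0.35, 0, 0, 0, 0, 0, 0.5, 0.35, 0, 0, 0, 0, 0, 0.5, 0.35, 0, 0, 0, 0, 0]'

```text
time_s: 11.4
position: [0.4508, 0.1184, 0.2487]
tool_rot: [[-0.992, 0.124, -0.002], [0.124, 0.992, -0.0], [0.002, -0.0, -1.0]]
ft_force: [0.5, 0.2, 0.7]
grip_width: 0.0426
```

```bash
python3 - <<'E'
from h import *
np.set_printoptions(precision=4,suppress=True)
s=env.observe();print(s['time_s'],s['position'],s['grip_width'],s['ft_force'])
im,d,c=snap('wrist','w10')
im2,d2,c2=snap('scene','s10')
im3,d3,c3=snap('top','t10')
P=pts(d,c);hsv=cv2.cvtColor(im,cv2.COLOR_BGR2HSV)
m=cv2.inRange(hsv,(21,110,60),(36,255,255))>0
m&=(abs(P[...,2]-.11)<.012)&(abs(P[...,1]-.105)<.04)
Q=P[m];print(len(Q),np.percentile(Q,[2,50,98],axis=0));Q=Q[Q[:,2]>.107];print(len(Q),cv2.minAreaRect((Q[:,:2]*1000).astype(np.float32)))
a=cv2.resize(im2[130:250,180:340],None,fx=5,fy=5,interpolation=2);cv2.imwrite('pics/s10z.png',a)
print([(r['score'],r['pixel'],ray(c,*r['pixel'],.066)) for r in imaging.pinpoint('wrist','clip')],[(r['score'],r['pixel'],ray(c2,*r['pixel'],.066)) for r in imaging.pinpoint('scene','clip')])
E
```

```text
11.4 [0.4508 0.1184 0.2487] 0.042553303258597346 [0.4787 0.1656 0.6789]
410 [[0.5438 0.0978 0.0991]
 [0.5548 0.1048 0.111 ]
 [0.5745 0.1112 0.1134]]
329 ((560.1746215820312, 104.1723861694336), (12.458732604980469, 32.297088623046875), 83.22161102294922)
[(0.93, [279.5, 283.7], array([0.5556, 0.1042, 0.066 ]))] [(0.46, [274.0, 201.4], array([0.5459, 0.0925, 0.066 ]))]
```

View pics/w10.png

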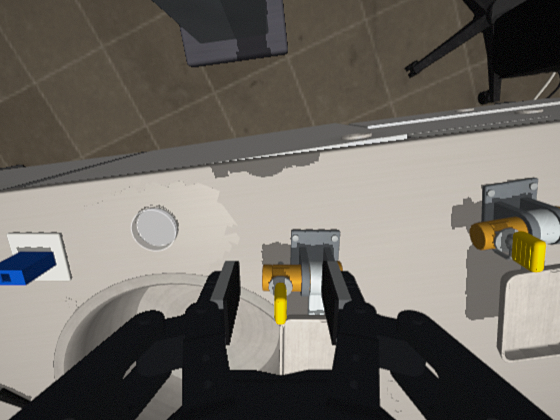

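View pics/s10z.png

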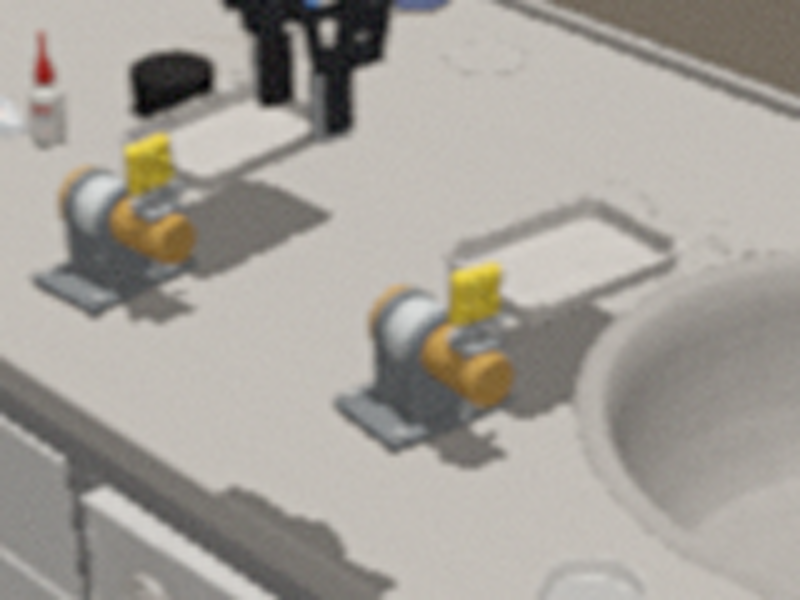

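```bash
python3 - <<'E'
from h import *
im,d,c=load('t10');P=pts(d,c);hsv=cv2.cvtColor(im,cv2.COLOR_BGR2HSV)
m=(cv2.inRange(hsv,(18,110,60),(38,255,255))>0)&(abs(P[...,2]-.11)<.02)
for y in(.105,.34):
    q=P[m&(abs(P[...,1]-y)<.04)]; print(y,len(q),np.percentile(q[:,2],90) if len(q) else None)
print(np.abs(env.observe()['qvel']).max()); print(close_job())
E
```

```text
0.105 91 0.11415130729122569
0.34 129 0.11403600059075222
0.3122674142377803
the job is handed in; nothing more can be done
None
```

I took the clip out of the blue block, pushed it down through the empty pin's cross hole, let go and handed the job in after about 12 s of robot time. The bow went down on the +x side of the pin.

**Going in:**
- **Snap:** Side and vertical forces rose to 9.4 N and 6.6 N while the bow was sprung. They fell to about 1 N or less near home, as expected once the bow is in under the pin.
- **Seating:** A further push met 10.8 N with no more travel, so the collar is on the pin.

**After release, with the arm clear and no contact force:**
- **Height:** The top camera puts this grip's top at 114.2 mm and the fitted clip's at 114.0 mm, so they match.
- **Position and angle:** In the wrist camera the clip is within about 2 mm of my estimate of the hole, and its bow is square to the pin within about 1 degree.
- **Picture:** The scene camera shows both clips sitting alike.

**Checks that disagreed or could not be made:**
- The scene camera's network put the clip's origin about 16 mm off, with a low score of 0.46. I set it aside because it conflicts with the other measurements.
- I could not read the bow joint directly, so the snap is judged from the forces and the seated height.

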